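# Open the drying booth and hold its tray out at the mark

## Robot

A 7-joint arm with a two-finger parallel gripper is mounted at the origin on the work surface. World frame = base frame: x ahead of the robot, y to its left, z up, the work surface at z = 0. Lengths are in m, angles in degrees, forces in N, time in s.
With the tool pointing down it reaches from about 0.425 to 0.875 m from the base axis. Payload 4.7 kg.
Tool frame: the origin (TCP) lies between the finger pads; the fingertips stand 8 mm ahead of it and the grasp point (between the pads) lies 11 mm behind it; z points along the fingers, y is the line along which they close (so a half turn about z gives the same grasp; the last joint's range is limited). The gripper opens to 87 mm and grips with 3 to 60 N. Pads are 19 mm wide; open, the fingers measure 117 mm over their backs; the gripper's body (75 mm by 190 mm) begins 51 mm behind the grasp point.
Start: joints at [72.084, 18.392, -4.016, 83.108, 1.295, 78.541, -3.26], TCP at [0.209, -0.616, 0.231] pointing down, gripper open.
Joint ranges: [-163.93, 163.93], [-17.29, 119.83], [-79.2, 71.16], [3.27, 140.29], [-89.18, 269.18], [5.43, 117.66], [-154.24, 154.24]. Speed limits (degrees/s): [147.25, 147.25, 180, 180, 180, 180, 180].

## Interface

Orientations are given as [roll, pitch, yaw] about the fixed x, y, z axes, in that order (R = Rz(yaw) Ry(pitch) Rx(roll)).
In Python, from cell import env, viewer gives the robot as it stands. The module is installed in compiled form; this text tells all that it offers.
- The arm moves only by the tool arm_command, never from a script. Its argument "series" is a list of rows, each a list of 2 entries, a list of its own where there are three numbers: the shift along the tool's x, y, z in mm, then the turn about the tool's z in rad. A call has exactly 5 rows; each row is the pose to reach, as a shift and turn from the pose commanded when the call began, along the tool's axes at that moment; what a row does not reach only later rows make up. A row lasts 1/10 s, in which the tool goes at most 50 mm and 8.59 degrees, less where a joint would pass 70% of its speed; a pose out of reach is approached as far as the arm can. A call with a gripper value outside its range is refused whole. "grip" is the gripper command: -1 is fully open, 1 is shut, values between are in proportion, set as the call begins (left out, the last holds). The fingers move at their own pace and stop on an object; "grip_force" is the grip in N (left out, the last holds). Time passes only in rows, so rows that repeat a pose let the fingers close, or fill a call up. It gives the time, the measured TCP pose, the force, the opening and the grip force at its end, in the units of the state.
- env.get_obs(): the state, without advancing time (a new reading comes with each control period).
- viewer.read_camera(name): name is "scene" or "top" or "wrist"; returns (picture, depth): 400x640x3 uint8, blue, green, red; 400x640 float32, m along the optical axis (not along the pixel's ray), 0 where there is no reading.
- viewer.calibration(name): a dict with "K" (3x3 intrinsics, pixels), "T" (4x4, takes a point from camera to world coordinates); the wrist camera has in their place "hand_eye" (4x4, takes a point from camera to tool coordinates, whose origin is the TCP and whose axes are the flange's). Camera axes: x right, y up, looking along -z (the intrinsics and any distortion apply to the point x, -y, -z); pixel columns grow to the right and rows downward; lengths in m; the calibration is good to about 2 mm. A picture is of the moment at which its call begins: read the wrist's pose just before it. calibration takes no time and is no camera call.
- env.sign_off(): hands the job in; it is judged then, once.
The state is a dict: "time_s": time; "qpos": joint angles; "joint_velocities": joint speeds; "effort": joint torques, N m; "tool_pos": TCP position; "tool_rot": TCP orientation; "force": force on the tool from outside, world axes, zero at the start; "wrist_torque": the same for the moment, N m; "grip_width": finger opening in m; "grasp_force": force on a finger pad.
Only numpy, scipy, OpenCV 4.12 (cv2) and the standard library are available. Lean on these libraries where they do the work, as an engineer would, in place of code of your own. Each camera call takes 0.05 s, during which the arm holds its last target. There are 200 camera calls.

## Task

Raise the drying booth's sash fully by its handle, leave it up, and only then pull the self-closing tray out by its red T pull until its red front edge is level with the orange mark. Keep holding the tray still there and finish while holding it (do not let go), with the two pots and the stone still standing on the tray and the things around left alone.

Things in the scene. Friction and masses are not known exactly. Their poses are not given: they have to be found in the camera images.
- booth: White benchtop drying booth, fixed to the table, 240 deep x 300 wide x 154 mm high to its clear roof; origin under its centre on the table, +x from its open front to its back, z up. The open front faces the robot. The sash runs in two aluminium channels, 165 mm high, on the front corners.
- sash (a joint): Height of the vertical sliding sash, m: 0 = down, 0.080 = fully raised (stop). It starts between 0 and 0.035. It stays where it is left, by friction; raising it takes 9 to 13 N.
- sash_grip (a point): Grip point of the sash handle: middle of an upright blue flange on top of the sash, 14 mm thick (booth x), 110 wide (booth y), 40 high, this point 17 mm below its top and 23 mm above its foot. Pinch it across the 14 mm from above. Axes as the booth's. At sash 0 it is 188 mm above the table, 135 mm in front of the booth's origin. The booth roof is just behind it, top 154 mm above the table.
- sash_edge (a point): Middle of the lower edge of the sash, a clear pane in a blue frame 274 mm wide and 105 mm high: 60 mm above the table when down, 140 mm fully raised. The pieces on the tray (tops up to 91 mm) do not pass under it when it is down.
- tray: Aluminium drying tray, 200 deep x 210 wide x 28 mm high, red front, walls and floor 5 mm; slides level out of the booth towards booth -x, at most 130 mm. Origin under its centre, 14 mm above the table, axes as the booth's. A spring always pulls it back in: 3 N when closed, 0.6 N more per 10 mm. It starts closed, its front 20 mm behind the sash's plane.
- tray_edge (a point): Middle of the upper front edge of the tray's red front, 42 mm above the table; axes as the booth's. This edge is to be level with the mark.
- tray_grip (a point): Grip point on the stem of the tray's red T pull, 38 mm above the table, 95 mm in front of the tray's front edge, 75 mm in front of the sash. The stem runs along booth x, 14 mm thick (booth y), 24 high; pinch it across the 14 mm from above. A crossbar 70 mm wide (booth y) ends it, inner side 28 mm in front of this point, so fingers beside the stem can pull against it. Axes as the booth's.
- mark: The mark: upright orange fin, 4 mm thick (booth x), 34 wide, top 37 mm above the table, fixed on a white foot 30 mm deep, 145 mm to the +y side of the tray's centre line, 50 to 95 mm in front of the closed tray's front edge. Origin on the table under the fin's middle; axes as the booth's. Tray on the mark: tray_edge's x in the mark's frame is 0.
- pot_a: Small terracotta-coloured open pot, 54 mm wide, 72 mm high, standing loose on the tray; origin under its centre, z its axis.
- pot_b: Small blue open pot, 52 mm wide, 68 mm high, standing loose on the tray; origin under its centre, z its axis.
- stone: Grey painted stone, flat dome 60 mm wide, 35 mm high, lying loose on the tray; origin under its centre, z up.
- tube0: Bystander: white paint tube with a yellow band standing on its cap, 34 mm wide, 120 mm high, at the left of the table; origin under its centre.
- tube1: Bystander: white paint tube with a green band standing on its cap, 34 mm wide, 120 mm high, at the left of the table; origin under its centre.
- tube2: Bystander: white paint tube with a blue band standing on its cap, 34 mm wide, 120 mm high, at the left of the table; origin under its centre.
- tube3: Bystander: white paint tube with a red band standing on its cap, 34 mm wide, 120 mm high, at the left of the table; origin under its centre.
- tube_flat: Bystander: white paint tube with an orange band, lying on the table right of the tray's path, 120 mm long, 31 mm high; origin under its middle.
- pebble: Bystander: pale pebble, 54 mm wide, 25 mm high, on the table left of the mark; origin under its centre.
- palette: Bystander: white round paint palette, 180 mm wide, 8 mm high, on the right of the table; origin under its centre.
- heatgun: Bystander: orange and black heat gun lying on the right of the table, 210 mm long, 54 mm high; origin under its middle.

How it is judged:
By the outcome, as a careful person would: the job done as asked, in the order asked, and still so for the second after the job is handed in, while the arm keeps its last pose, push and grip.
It also fails if it takes over 48 s, if anything falls off the work surface, if the arm or the gripper's body presses on something with over 40 N, if the wrist force passes 120 N, or if a joint passes its speed limit or range.

## Working session

There is one attempt and no reset: what is moved stays moved. The work goes in short steps, Python scripts to look and compute and a tool call to move; the robot and the scene stay as the last step left them, time stands still between calls to the robot, and variables do not carry over. Pictures are saved under pics/ and viewed, at most 10 in all, crops included, and the job is handed in when it is done.

Besides the shell and the picture viewer there is one more tool, called as name([rows], argument=value, ...), one row to a line, values as JSON. arm_command: Moves the arm, as the interface text tells. Its arguments: {"type":"object","properties":{"series":{"type":"array"},"grip":{"type":"number"},"grip_force":{"type":"number"}},"required":["series"]}

```bash
mkdir -p pics; cat > h.py <<'E'
import numpy as np, cv2
from cell import env, viewer
from scipy.spatial.transform import Rotation as R
def cloud(name):
    o=env.get_obs(); im,d=viewer.read_camera(name); c=viewer.calibration(name); K=np.array(c["K"])
    if "T" in c: T=np.array(c["T"])
    else:
        W=np.eye(4); W[:3,:3]=R.from_euler('xyz',o["tool_rot"],degrees=True).as_matrix(); W[:3,3]=o["tool_pos"]
        T=W@np.array(c["hand_eye"])
    v,u=np.mgrid[:400,:640]
    x=(u-K[0,2])/K[0,0]*d; y=(v-K[1,2])/K[1,1]*d
    P=np.stack([x,-y,-d],-1)@T[:3,:3].T+T[:3,3]
    return im,d,P,c
E
python3 - <<'E'
from h import *
print(env.get_obs())
for n in("scene","top"):
    im,d,P,c=cloud(n); cv2.imwrite(f"pics/{n}0.png",im); np.savez(f"{n}0.npz",im=im,d=d,P=P); print(n,c)
print(viewer.calibration("wrist"))
E
```

```text
{'time_s': 0.0, 'qpos': array([72.08453627, 18.43951536, -4.01501466, 83.17314586,  1.29676911,
       78.54177418, -3.25995501]), 'joint_velocities': array([-0.00841175, -0.02242764, -0.09901743, -0.05206109, -0.02702685,
       -0.08836639,  0.00511363]), 'effort': array([-1.53630954e-04, -4.91288245e+01, -4.03860016e-01, -3.12527204e+01,
       -6.37090998e-02,  4.38586471e-02,  1.72943287e-04]), 'tool_pos': array([ 0.20841554, -0.61512058,  0.22947167]), 'tool_rot': array([-1.79890903e+02,  7.61482460e-03,  1.87250894e+01]), 'force': array([-0.30971338,  0.11176589, -0.22069778]), 'wrist_torque': array([ 0.06921702, -0.02580235,  0.02600177]), 'grasp_force': 0.0, 'grip_width': 0.0871475301459577}
scene {'K': array([[481.53000688,   0.        , 321.35684232],
       [  0.        , 481.53000688, 202.74879517],
       [  0.        ,   0.        ,   1.        ]]), 'T': array([[-4.82319973e-01, -7.86306320e-01,  3.86121504e-01,
         1.09971457e+00],
       [ 8.75994846e-01, -4.32591093e-01,  2.13302545e-01,
         2.66931894e-01],
       [-6.88415960e-04,  4.41120525e-01,  8.974
[... 450 characters left out ...]
9370532e-02],
       [-2.05265407e-04,  8.17388909e-02,  9.96653757e-01,
         1.98188893e+00],
       [ 0.00000000e+00,  0.00000000e+00,  0.00000000e+00,
         1.00000000e+00]])}
{'K': array([[305.54707286,   0.        , 325.78199512],
       [  0.        , 305.54707286, 198.46221254],
       [  0.        ,   0.        ,   1.        ]]), 'hand_eye': array([[-1.47095541e-04,  9.68124397e-01,  2.50469820e-01,
         6.85688017e-02],
       [ 9.99999924e-01,  2.32832604e-04, -3.12673976e-04,
        -5.71924087e-04],
       [-3.61024845e-04,  2.50469755e-01, -9.68124357e-01,
        -1.54597266e-01],
       [ 0.00000000e+00,  0.00000000e+00,  0.00000000e+00,
         1.00000000e+00]])}
```

View pics/scene0.png

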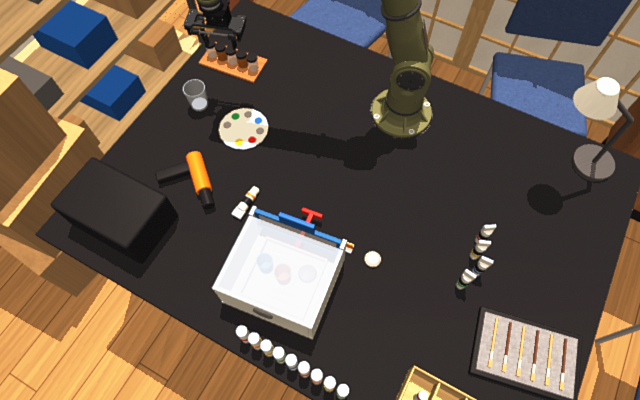

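View pics/top0.png

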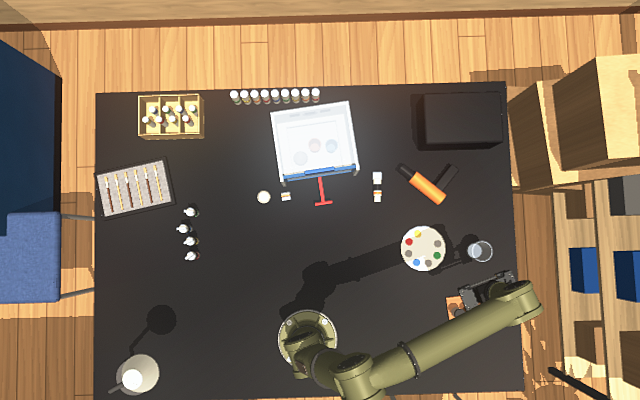

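The scene picture shows the booth at (280,270), the blue sash at (300,225) and the red T at (312,214). In the top picture the T is at (322,192), the sash at (318,172), the mark at (286,196), the flat tube at (377,187) and the pebble at (264,197).

```bash
python3 - <<'E'
from h import *
for n,rs in(("top",{"red":(310,175,335,210),"blue":(275,160,360,188),"orange":(278,188,294,204)}),("scene",{"red":(295,203,328,245),"blue":(245,205,345,245),"orange":(335,235,358,255)})):
    z=np.load(n+"0.npz"); im,P=z["im"],z["P"]; hsv=cv2.cvtColor(im,cv2.COLOR_BGR2HSV)
    H,S,V=[hsv[...,i].astype(int) for i in range(3)]
    M={"red":((H<6)|(H>174))&(S>140)&(V>70),"blue":(H>95)&(H<125)&(S>120)&(V>60),"orange":(H>=6)&(H<25)&(S>110)&(V>90)}
    for k,(a,b,c,d) in rs.items():
        m=np.zeros(H.shape,bool); m[b:d,a:c]=M[k][b:d,a:c]; p=P[m]
        print(n,k,m.sum(),"mean",p.mean(0).round(4))
        if k!="orange":
            hi=p[:,2]
            for lo,up in((0,.03),(.03,.06),(.06,.15),(.15,.185),(.185,.25)):
                q=p[(hi>=lo)&(hi<up)]
                if len(q)>5:
                    r=cv2.minAreaRect((q[:,:2]*1000).astype(np.float32)); print("  z",lo,up,len(q),q.mean(0).round(4),"rect",np.round(r[0]),np.round(r[1]),round(r[2],1),"zmax",q[:,2].max().round(3))
E
```

```text
top red 137 mean [ 0.5669 -0.0763  0.089 ]
  z 0 0.03 8 [ 0.5711 -0.0842  0.0048] rect [577. -71.] [96. 59.] 25.9 zmax 0.01
  z 0.03 0.06 121 [ 0.571  -0.0763  0.0505] rect [586. -75.] [110.  64.] 6.8 zmax 0.06
top blue 233 mean [ 0.6437 -0.0689  0.1895]
  z 0.06 0.15 23 [ 0.6402 -0.0656  0.0813] rect [640. -67.] [  3. 218.] 6.8 zmax 0.091
  z 0.15 0.185 111 [ 0.6457 -0.0701  0.1744] rect [645. -70.] [ 11. 268.] 7.0 zmax 0.185
  z 0.185 0.25 98 [ 0.6449 -0.0685  0.2138] rect [645. -71.] [ 12. 111.] 6.7 zmax 0.224
top orange 10 mean [0.5725 0.0693 0.0353]
scene red 177 mean [ 0.5434 -0.0781  0.0492]
  z 0 0.03 19 [ 0.5263 -0.0886  0.0063] rect [530. -90.] [42. 75.] 7.6 zmax 0.026
  z 0.03 0.06 150 [ 0.5427 -0.0782  0.0475] rect [536. -80.] [54. 55.] 51.5 zmax 0.059
scene blue 669 mean [ 0.645  -0.0655  0.1867]
  z 0 0.03 10 [ 0.56   -0.1239  0.0039] rect [ 560. -128.] [ 12. 120.] 14.2 zmax 0.009
  z 0.15 0.185 348 [ 0.6453 -0.0626  0.1735] rect [643. -67.] [ 18. 272.] 6.5 zmax 0.185
  z 0.185 0.25 301 [ 0.6468 -0.0646  0.2072] rect [645. -66.] [ 18. 109.] 6.8 zmax 0.222
scene orange 29 mean [0.5701 0.0756 0.0214]
```

```bash
cat >> h.py <<'E'
def go(target,yaw,start=None):
    "total shift in tool axes (mm) and turn about tool z (rad) from measured pose"
    o=env.get_obs(); r=R.from_euler('xyz',o["tool_rot"],degrees=True)
    s=r.inv().apply(np.array(target)-o["tool_pos"])*1000
    t=np.deg2rad((o["tool_rot"][2]-yaw+180)%360-180)
    print("t",round(o["time_s"],2),"pos",o["tool_pos"].round(4),"rot",o["tool_rot"].round(1),"shift",s.round(1),"turn",t.round(3),"F",o["force"].round(1),"q",o["qpos"].round(0))
    return s,t
E
python3 -c "
from h import *
go([.645,-.069,.29],96.7)"
```

```text
t 0.1 pos [ 0.2085 -0.6152  0.2296] rot [-179.9    0.    18.7] shift [ 588.8 -377.2  -59.8] turn -1.361 F [ 0.1  0.  -0. ] q [72. 18. -4. 83.  1. 79. -3.]
```

arm_command([
  [[25,-16,-15],-0.08],
  [[60,-38,-30],-0.16],
  [[95,-61,-45],-0.24],
  [[130,-83,-60],-0.32],
  [[165,-106,-60],-0.4],
], grip=-1)

```text
time_s: 0.6
tool_pos: [0.3323, -0.4616, 0.2926]
tool_rot: [179.8, 0.0, 41.8]
force: [-0.5, 0.1, -0.7]
grip_width: 0.0869
grasp_force: 0.0
```

```bash
python3 -c "
from h import *
go([.645,-.069,.29],96.7)"
```

```text
t 0.6 pos [ 0.3323 -0.4616  0.2926] rot [179.8   0.   41.8] shift [494.8 -84.1   2.1] turn -0.958 F [-0.5  0.1 -0.7] q [ 63.   8. -13.  89.   2.  83.   2.]
```

arm_command([
  [[40,-7,0],-0.08],
  [[80,-14,0],-0.16],
  [[120,-21,0],-0.24],
  [[160,-28,0],-0.32],
  [[200,-35,0],-0.4],
])

```text
time_s: 1.1
tool_pos: [0.4576, -0.3017, 0.2902]
tool_rot: [-180.0, 0.0, 64.7]
force: [0.8, -0.7, -0.2]
grip_width: 0.0868
grasp_force: 0.0
```

```bash
python3 -c "
from h import *
go([.645,-.069,.29],96.7)"
```

```text
t 1.1 pos [ 0.4576 -0.3017  0.2902] rot [-180.     0.    64.7] shift [2.904e+02 7.010e+01 1.000e-01] turn -0.558 F [ 0.8 -0.7 -0.2] q [ 52.   6. -23.  92.   2.  83.   4.]
```

arm_command([
  [[40,10,0],-0.08],
  [[80,20,0],-0.16],
  [[120,30,0],-0.24],
  [[160,40,0],-0.32],
  [[200,48,0],-0.4],
])

```text
time_s: 1.6
tool_pos: [0.587, -0.142, 0.2901]
tool_rot: [-180.0, 0.0, 87.6]
force: [0.3, 0.1, 0.4]
grip_width: 0.0871
grasp_force: 0.0
```

```bash
python3 -c "
from h import *
go([.645,-.069,.29],96.7)"
```

```text
t 1.6 pos [ 0.587  -0.142   0.2901] rot [-180.     0.    87.6] shift [75.3 54.9  0.1] turn -0.158 F [0.3 0.1 0.4] q [ 38.  14. -33.  84.   8.  84.   3.]
```

arm_command([
  [[25,18,0],-0.05],
  [[50,37,0],-0.1],
  [[75,55,0],-0.158],
  [[75,55,0],-0.158],
  [[75,55,0],-0.158],
])

```text
time_s: 2.1
tool_pos: [0.6444, -0.0701, 0.2897]
tool_rot: [-179.9, -0.0, 96.6]
force: [0.3, 0.1, 0.3]
grip_width: 0.0872
grasp_force: 0.0
```

```bash
python3 - <<'E'
from h import *
go([.645,-.069,.29],96.7)
im,d,P,c=cloud("wrist"); cv2.imwrite("pics/w1.png",im); np.savez("w1.npz",im=im,d=d,P=P)
hsv=cv2.cvtColor(im,cv2.COLOR_BGR2HSV); H,S,V=[hsv[...,i].astype(int) for i in range(3)]
m=(H>95)&(H<125)&(S>120)&(V>50)
for lo,up in((.15,.195),(.195,.24)):
    q=P[m&(P[...,2]>lo)&(P[...,2]<up)&(d>0)]
    if len(q)<5: continue
    r=cv2.minAreaRect((q[:,:2]*1000).astype(np.float32)); print(lo,len(q),np.median(q,0).round(4),r,np.percentile(q[:,2],[5,50,95,99]).round(4))
E
```

```text
t 2.1 pos [ 0.6444 -0.0701  0.2897] rot [-179.9   -0.    96.6] shift [ 1.1  0.7 -0.3] turn -0.002 F [0.3 0.1 0.3] q [ 31.  21. -36.  77.  12.  86.   2.]
0.15 1786 [0.6339 0.0229 0.1747] ((643.224609375, -54.42933654785156), (12.435722351074219, 254.472412109375), 6.818448066711426) [0.1735 0.1747 0.1758 0.1764]
0.195 2048 [ 0.6434 -0.0539  0.2144] ((643.5885009765625, -57.346805572509766), (13.490469932556152, 94.57452392578125), 7.040791988372803) [0.2125 0.2144 0.2156 0.2161]
```

View pics/w1.png

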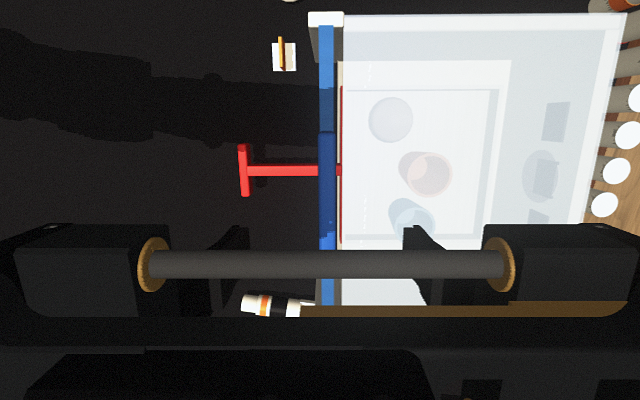

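The wrist view shows the flange along column 327, the T at (245–320,170), the mark fin at (282,53) and the red tray front at column 341. The sash is at about 9 mm.

arm_command([
  [[0,0.8,25],0],
  [[0,0.8,55],0],
  [[0,0.8,80],0],
  [[0,0.8,95],0],
  [[0,0.8,101],0],
])

```text
time_s: 2.65
tool_pos: [0.6441, -0.0723, 0.1879]
tool_rot: [-179.8, 0.0, 96.4]
force: [-0.2, -0.6, -0.5]
grip_width: 0.0871
grasp_force: 0.0
```

arm_command([
  [[0,0,0],0],
  [[0,0,0],0],
  [[0,0,0],0],
  [[0,0,0],0],
  [[0,0,0],0],
], grip=1, grip_force=45)

```text
time_s: 3.15
tool_pos: [0.6457, -0.0705, 0.1902]
tool_rot: [179.9, 0.0, 96.5]
force: [0.7, 0.5, -0.4]
grip_width: 0.0552
grasp_force: 0.0
```

arm_command([
  [[0,0,0],0],
  [[0,0,0],0],
  [[0,0,-2],0],
  [[0,0,-4],0],
  [[0,0,-6],0],
])

```text
time_s: 3.65
tool_pos: [0.6454, -0.0706, 0.1958]
tool_rot: [180.0, 0.0, 96.5]
force: [0.0, 0.2, 0.6]
grip_width: 0.0153
grasp_force: 0.0
```

```bash
python3 - <<'E'
from h import *
z=np.load("w1.npz"); im,d,P=z["im"],z["d"],z["P"]
hsv=cv2.cvtColor(im,cv2.COLOR_BGR2HSV); H,S,V=[hsv[...,i].astype(int) for i in range(3)]
bx=np.array([np.cos(np.deg2rad(7)),np.sin(np.deg2rad(7))]); by=np.array([-bx[1],bx[0]])
red=((H<5)|(H>175))&(S>150)&(V>70); red[:100]=0; red[230:]=0
ora=(H>=8)&(H<25)&(S>150)&(V>90); 
for n,m,(a,b) in(("crossbar",red,(225,255)),("stem",red,(258,315)),("front",red,(336,350)),("fin",ora,(270,296))):
    k=np.zeros_like(m); k[:,a:b]=m[:,a:b]
    if n=="fin": k[80:]=0
    k&=d>0
    q=P[k]; q=q[q[:,2]>.02]; v,u=np.nonzero(k)
    X=q[:,:2]@bx; Y=q[:,:2]@by
    print(n,len(q),np.median(q,0).round(4),"bx",np.percentile(X,[2,50,98]).round(4),"by",np.percentile(Y,[2,50,98]).round(4),"z",np.percentile(q[:,2],[5,50,95]).round(4),"px",u.min(),u.max(),v.min(),v.max())
    if n=="fin":
        t=q[q[:,2]>.034]; print(len(t),(t[:,:2]@bx).mean(),(t[:,:2]@by).mean(), t[:,2].mean())
print("flange bx",np.array([.6436,-.0573])@bx, "by",np.array([.6445,-.065])@by)
o=env.get_obs(); print(o)
E
```

```text
crossbar 643 [ 0.5386 -0.0752  0.0499] bx [0.5177 0.5255 0.5366] by [-0.1758 -0.141  -0.1092] z [0.038  0.0499 0.0515] px 237 254 143 196
stem 687 [ 0.5927 -0.0703  0.0503] bx [0.5437 0.5794 0.6145] by [-0.1496 -0.1418 -0.1361] z [0.0416 0.0503 0.0517] px 258 314 163 175
front 221 [ 0.6623 -0.0658  0.0428] bx [0.6443 0.6507 0.6515] by [-0.2212 -0.1458 -0.0613] z [0.0415 0.0428 0.0511] px 336 341 100 229
fin 103 [0.5723 0.0739 0.0368] bx [0.5742 0.5769 0.5779] by [-0.0151  0.0035  0.0187] z [0.0259 0.0368 0.0386] px 278 284 36 70
73 0.576351860703683 0.0036147633751281542 0.03712573964118145
flange bx 0.6318195898192398 by -0.14306029168130346
{'time_s': 3.65, 'qpos': array([ 30.96616681,  22.99528539, -35.39725875,  84.96005845,
        13.47281627,  76.32388977,   1.06608745]), 'joint_velocities': array([ 0.05251633, -0.74134526, -0.08780524, -1.52532046, -0.52731452,
        2.02885237,  0.26521786]), 'effort': array([-1.84573611e-03, -4.74046361e+01, -6.86733484e+00, -3.00317538e+01,
       -5.18327847e-02,  5.27297278e-03, -6.13295866e-03]), 'tool_pos': array([ 0.64542857, -0.07063527,  0.1957737 ]), 'tool_rot': array([1.79994880e+02, 5.94923113e-03, 9.65303383e+01]), 'force': array([0.02078203, 0.24570338, 0.57897293]), 'wrist_torque': array([-0.03440713, -0.07426874,  0.02830481]), 'grasp_force': 0.0, 'grip_width': 0.015325402727190952}
```

arm_command([
  [[0,0,3],0],
  [[0,0,5],0],
  [[0,0,5],0],
  [[0,0,5],0],
  [[0,0,5],0],
])

```text
time_s: 4.15
tool_pos: [0.6453, -0.0707, 0.1906]
tool_rot: [-180.0, 0.0, 96.5]
force: [-2.8, -0.8, 3.7]
grip_width: 0.0134
grasp_force: 45.0
```

arm_command([
  [[0,0,-8],0],
  [[0,0,-18],0],
  [[0,0,-28],0],
  [[0,0,-38],0],
  [[0,0,-48],0],
])

```text
time_s: 4.65
tool_pos: [0.6453, -0.0706, 0.239]
tool_rot: [-180.0, -0.0, 96.5]
force: [2.6, 1.0, -10.3]
grip_width: 0.0135
grasp_force: 45.0
```

arm_command([
  [[0,0,-8],0],
  [[0,0,-14],0],
  [[0,0,-18],0],
  [[0,0,-20],0],
  [[0,0,-20],0],
])

```text
time_s: 5.15
tool_pos: [0.6453, -0.0706, 0.2591]
tool_rot: [180.0, 0.0, 96.5]
force: [0.3, -0.7, -6.0]
grip_width: 0.0138
grasp_force: 45.0
```

arm_command([
  [[0,0,-1],0],
  [[0,0,-2],0],
  [[0,0,-3],0],
  [[0,0,-4],0],
  [[0,0,-4],0],
])

```text
time_s: 5.65
tool_pos: [0.6453, -0.0706, 0.2626]
tool_rot: [-180.0, 0.0, 96.5]
force: [1.7, -1.4, -9.4]
grip_width: 0.0133
grasp_force: 45.0
```

arm_command([
  [[0,0,-1],0],
  [[0,0,-2],0],
  [[0,0,-3],0],
  [[0,0,-3],0],
  [[0,0,-3],0],
])

```text
time_s: 6.15
tool_pos: [0.6453, -0.0706, 0.2658]
tool_rot: [-180.0, 0.0, 96.5]
force: [1.0, -1.1, -7.6]
grip_width: 0.0139
grasp_force: 45.0
```

```bash
python3 - <<'E'
from h import *
for n in("wrist","scene"):
    im,d,P,c=cloud(n); cv2.imwrite(f"pics/{n}2.png",im)
    hsv=cv2.cvtColor(im,cv2.COLOR_BGR2HSV); H,S,V=[hsv[...,i].astype(int) for i in range(3)]
    m=(H>95)&(H<125)&(S>120)&(V>40)&(d>0)&(abs(P[...,0]-.645)<.05)&(abs(P[...,1]+.065)<.15)&(P[...,2]>.2)
    q=P[m]; print(n,len(q)); h,e=np.histogram(q[:,2],np.arange(.2,.31,.004)); print(dict(zip(e.round(3).tolist(),h.tolist())))
E
```

```text
wrist 7010
{0.2: 0, 0.204: 0, 0.208: 0, 0.212: 0, 0.216: 0, 0.22: 0, 0.224: 0, 0.228: 0, 0.232: 0, 0.236: 0, 0.24: 808, 0.244: 2228, 0.248: 1, 0.252: 14, 0.256: 0, 0.26: 14, 0.264: 4, 0.268: 5, 0.272: 15, 0.276: 4, 0.28: 1599, 0.284: 2318, 0.288: 0, 0.292: 0, 0.296: 0, 0.3: 0, 0.304: 0}
scene 468
{0.2: 4, 0.204: 4, 0.208: 4, 0.212: 3, 0.216: 3, 0.22: 6, 0.224: 7, 0.228: 4, 0.232: 14, 0.236: 40, 0.24: 114, 0.244: 129, 0.248: 31, 0.252: 6, 0.256: 12, 0.26: 6, 0.264: 7, 0.268: 9, 0.272: 10, 0.276: 7, 0.28: 19, 0.284: 22, 0.288: 3, 0.292: 0, 0.296: 0, 0.3: 0, 0.304: 0}
```

arm_command([
  [[0,0,-1],0],
  [[0,0,-2],0],
  [[0,0,-3],0],
  [[0,0,-4],0],
  [[0,0,-5],0],
], grip_force=60)

```text
time_s: 6.75
tool_pos: [0.6452, -0.0706, 0.2669]
tool_rot: [-179.9, -0.1, 96.5]
force: [7.2, 0.3, -27.7]
grip_width: 0.0137
grasp_force: 60.0
```

```bash
python3 - <<'E'
from h import *
o=env.get_obs(); print(o["force"],o["tool_pos"],o["grip_width"])
im,d,P,c=cloud("wrist"); cv2.imwrite("pics/w3.png",im)
hsv=cv2.cvtColor(im,cv2.COLOR_BGR2HSV); H,S,V=[hsv[...,i].astype(int) for i in range(3)]
m=(H>95)&(H<125)&(S>120)&(V>40)&(d>0)&(abs(P[...,0]-.645)<.05)&(abs(P[...,1]+.065)<.15)
for a,b in((.235,.262),(.272,.3)):
    z=P[m&(P[...,2]>a)&(P[...,2]<b)][:,2]; print(len(z),np.median(z))
E
```

```text
[  7.20658899   0.34717039 -27.72555646] [ 0.64524041 -0.07063436  0.26694389] 0.013726809478978395
3039 0.2455162358712355
3942 0.2852698373520914
```

View pics/w3.png

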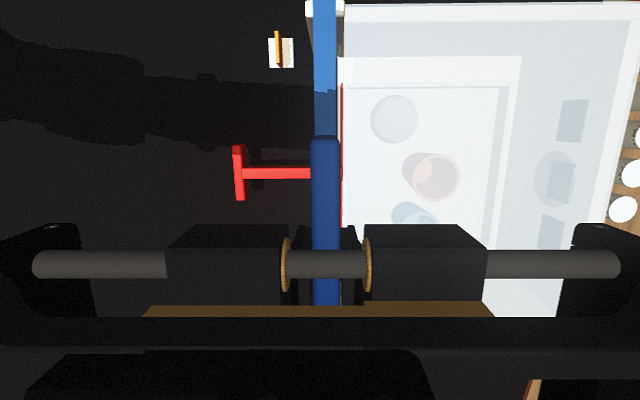

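The view shows the pads closed on the flange at (325,265) with the sash at its stop: flange top at 0.285 m, 28 N upward load. I'll relieve the load, open and go up.

arm_command([
  [[0,0,2],0],
  [[0,0,3.5],0],
  [[0,0,3.5],0],
  [[0,0,3.5],0],
  [[0,0,3.5],0],
])

```text
time_s: 7.3
tool_pos: [0.6453, -0.0706, 0.2668]
tool_rot: [-180.0, -0.0, 96.5]
force: [4.4, -0.3, -15.2]
grip_width: 0.0134
grasp_force: 60.0
```

arm_command([
  [[0,0,0],0],
  [[0,0,0],0],
  [[0,0,0],0],
  [[0,0,0],0],
  [[0,0,0],0],
], grip=-1)

```text
time_s: 7.8
tool_pos: [0.6456, -0.0706, 0.2681]
tool_rot: [179.9, 0.0, 96.5]
force: [-0.1, 0.4, -0.5]
grip_width: 0.0459
grasp_force: 0.0
```

```bash
python3 - <<'E'
from h import *
a=np.deg2rad(7); bx=np.array([np.cos(a),np.sin(a)]); by=np.array([-bx[1],bx[0]])
g=bx*.557+by*-.142; print(g)
go([*g,.36],187)
E
```

```text
[ 0.57015365 -0.07306033]
t 7.8 pos [ 0.6456 -0.0706  0.2681] rot [179.9   0.   96.5] shift [  6.1 -75.1 -92. ] turn -1.579 F [-0.1  0.4 -0.5] q [ 31.  21. -36.  79.  12.  84.   2.]
```

arm_command([
  [[0,0,-10],0],
  [[0,0,-30],0],
  [[0,0,-50],0],
  [[0,0,-65],0],
  [[0,-10,-70],-0.1],
])

```text
time_s: 8.3
tool_pos: [0.6366, -0.0713, 0.3394]
tool_rot: [179.8, 0.0, 102.4]
force: [-0.8, 0.4, 0.5]
grip_width: 0.0834
grasp_force: 0.0
```

arm_command([
  [[1,-15,0],-0.14],
  [[2,-30,0],-0.28],
  [[3,-45,0],-0.42],
  [[5,-65,0],-0.56],
  [[6,-85,0],-0.7],
])

```text
time_s: 8.8
tool_pos: [0.5505, -0.0836, 0.3375]
tool_rot: [180.0, 0.0, 142.7]
force: [-0.2, -0.9, 0.5]
grip_width: 0.087
grasp_force: 0.0
```

```bash
python3 - <<'E'
from h import *
go([.57,-.073,.2],187)
E
```

```text
t 8.8 pos [ 0.5505 -0.0836  0.3375] rot [180.    0.  142.7] shift [ -9.1  20.3 137.5] turn -0.773 F [-0.2 -0.9  0.5] q [ 44.   8. -42.  85.   6.  89.  54.]
```

arm_command([
  [[-1,3,0],-0.14],
  [[-2,6,0],-0.28],
  [[-3,9,0],-0.42],
  [[-4,10,0],-0.56],
  [[-4,10,0],-0.7],
])

```text
time_s: 9.3
tool_pos: [0.5606, -0.0782, 0.3377]
tool_rot: [-180.0, 0.0, -177.2]
force: [-1.0, 0.1, 0.1]
grip_width: 0.0869
grasp_force: 0.0
```

```bash
python3 - <<'E'
from h import *
go([.565,-.0737,.2],187)
E
```

```text
t 9.3 pos [ 0.5606 -0.0782  0.3377] rot [-180.     0.  -177.2] shift [ -4.6   4.3 137.7] turn -0.073 F [-1.   0.1  0.1] q [ 46.  10. -46.  84.   7.  89.  92.]
```

arm_command([
  [[-2,2,30],-0.04],
  [[-4.6,4.3,65],-0.073],
  [[-4.6,4.3,100],-0.073],
  [[-4.6,4.3,137],-0.073],
  [[-4.6,4.3,137],-0.073],
])

```text
time_s: 9.8
tool_pos: [0.5615, -0.074, 0.1957]
tool_rot: [179.8, -0.5, -173.3]
force: [-0.7, -0.4, 0.1]
grip_width: 0.0869
grasp_force: 0.0
```

```bash
cat > m.py <<'E'
from h import *
a=np.deg2rad(7); bx=np.array([np.cos(a),np.sin(a)]); by=np.array([-bx[1],bx[0]])
def meas(tag,lo=.02):
    o=env.get_obs(); im,d,P,c=cloud("wrist"); cv2.imwrite(f"pics/{tag}.png",im)
    hsv=cv2.cvtColor(im,cv2.COLOR_BGR2HSV); H,S,V=[hsv[...,i].astype(int) for i in range(3)]
    X=P[...,:2]@bx; Y=P[...,:2]@by; Z=P[...,2]; g=(d>0)&(Z>lo)&(Z<.07)
    red=((H<5)|(H>175))&(S>130)&(V>50)&g; ora=(H>=8)&(H<25)&(S>130)&(V>70)&g&(abs(Y)<.04)
    q=lambda A,m: np.percentile(A[m],[2,50,98]).round(4) if m.sum()>5 else None
    st=red&(X>.5)&(abs(Y+.142)<.05)
    print("tcp b",o["tool_pos"][:2]@bx,o["tool_pos"][:2]@by,o["tool_pos"][2],o["tool_rot"],o["force"],o["time_s"])
    print("red all",red.sum(),q(X,red),q(Y,red)); print("fin",ora.sum(),q(X,ora),q(Y,ora),q(Z,ora))
    return im,X,Y,Z,red,ora,q
E
python3 - <<'E'
from m import *
im,X,Y,Z,red,ora,q=meas("w4")
h,e=np.histogram(X[red],np.arange(.42,.67,.01))
for x0 in np.arange(.42,.67,.01):
    k=red&(X>x0)&(X<x0+.01)
    if k.sum()>20: print(x0.round(2),k.sum(),q(Y,k),q(Z,k))
E
```

```text
tcp b 0.548290843995587 -0.14186530527444632 0.19571365955217454 [ 179.84910052   -0.48841702 -173.32934824] [-0.65527055 -0.37161422  0.09195748] 9.8
red all 1037 [0.5171 0.5766 0.6519] [-0.214  -0.1421 -0.0695]
fin 163 [0.5736 0.574  0.5767] [-0.0157  0.0005  0.0176] [0.0202 0.0288 0.037 ]
0.51 237 [-0.1761 -0.1385 -0.1108] [0.0303 0.0472 0.0507]
0.52 192 [-0.1773 -0.1199 -0.1088] [0.0468 0.0497 0.0514]
0.57 24 [-0.1502 -0.1491 -0.1367] [0.0484 0.0494 0.0509]
0.58 80 [-0.1504 -0.1441 -0.1368] [0.0478 0.0503 0.0517]
0.59 67 [-0.1494 -0.1431 -0.1368] [0.0489 0.0502 0.0516]
0.6 118 [-0.1495 -0.1432 -0.1368] [0.0488 0.0504 0.0517]
0.61 26 [-0.1495 -0.1427 -0.1368] [0.0488 0.0503 0.0514]
0.64 38 [-0.1688 -0.1435 -0.137 ] [0.0475 0.0504 0.0514]
0.65 179 [-0.2332 -0.1468 -0.0506] [0.0413 0.0425 0.0502]
```

View pics/w4.png

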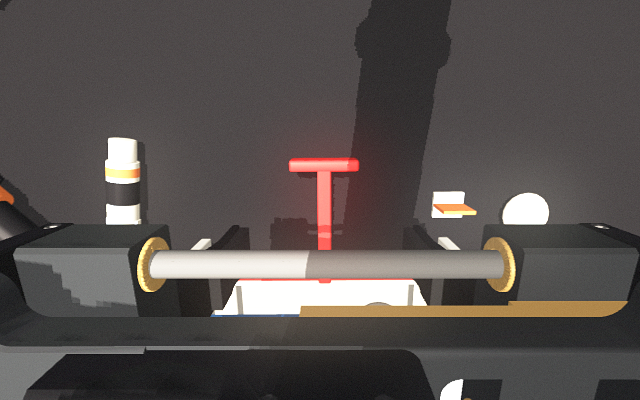

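The view shows the T stem at column 325 with its crossbar at row 165, the mark at (452,205) and the red tray edge at row 280; the stem is centred between the open fingers.

```bash
python3 - <<'E'
from m import *
go([*(bx*.556-by*.143),.028],187)
E
```

```text
t 9.85 pos [ 0.5634 -0.074   0.1988] rot [ 179.9   -0.2 -173.3] shift [ -6.5  -1.1 170.8] turn -0.006 F [0.1 0.6 0.3] q [ 45.  15. -46.  96.  11.  74.  93.]
```

arm_command([
  [[-3,-1,30],0],
  [[-5,-1,65],0],
  [[-5,-1,100],0],
  [[-5,-1,130],0],
  [[-5,-1,150],0],
])

```text
time_s: 10.35
tool_pos: [0.5711, -0.0749, 0.0508]
tool_rot: [-180.0, 0.1, -173.4]
force: [0.1, 0.2, -0.6]
grip_width: 0.087
grasp_force: 0.0
```

arm_command([
  [[0,0,10],0],
  [[0,0,18],0],
  [[0,0,21],0],
  [[0,0,21],0],
  [[0,0,21],0],
])

```text
time_s: 10.85
tool_pos: [0.5707, -0.0745, 0.0301]
tool_rot: [-180.0, 0.1, -173.3]
force: [-0.6, 0.1, 0.2]
grip_width: 0.0871
grasp_force: 0.0
```

```bash
python3 - <<'E'
from m import *
go([*(bx*.556-by*.143),.028],187)
E
```

```text
t 10.85 pos [ 0.5707 -0.0745  0.0301] rot [-1.800e+02  1.000e-01 -1.733e+02] shift [1.4 0.5 2.1] turn -0.006 F [-0.6  0.1  0.2] q [ 40.  26. -42. 105.  20.  57.  86.]
```

arm_command([
  [[1,0.5,2],-0.006],
  [[1,0.5,2],-0.006],
  [[1,0.5,2],-0.006],
  [[1,0.5,2],-0.006],
  [[1,0.5,2],-0.006],
], grip=1, grip_force=60)

```text
time_s: 11.35
tool_pos: [0.5688, -0.074, 0.0271]
tool_rot: [-180.0, -0.0, -173.0]
force: [0.1, -1.0, -0.5]
grip_width: 0.055
grasp_force: 0.0
```

arm_command([
  [[0,0,0],0],
  [[0,0,0],0],
  [[0,0,0],0],
  [[0,0,0],0],
  [[0,0,0],0],
])

```text
time_s: 11.85
tool_pos: [0.5688, -0.0742, 0.027]
tool_rot: [-180.0, -0.0, -173.0]
force: [0.9, -9.6, -1.2]
grip_width: 0.0153
grasp_force: 6.0
```

arm_command([
  [[0,0,0],0],
  [[0,0,0],0],
  [[0,0,0],0],
  [[0,0,0],0],
  [[0,0,0],0],
])

```text
time_s: 12.35
tool_pos: [0.5689, -0.0748, 0.027]
tool_rot: [-179.9, 0.0, -173.0]
force: [1.3, -3.9, -0.6]
grip_width: 0.0138
grasp_force: 60.0
```

```bash
python3 - <<'E'
from m import *
im,X,Y,Z,red,ora,q=meas("w5",.02)
for n in("scene","top"):
    i2,d,P,c=cloud(n); hs=cv2.cvtColor(i2,cv2.COLOR_BGR2HSV); m=(hs[...,0]>95)&(hs[...,0]<125)&(hs[...,1]>120)&(hs[...,2]>40)&(abs(P[...,0]-.645)<.04)&(abs(P[...,1]+.065)<.15)&(P[...,2]>.12)
    z=P[m][:,2]; print(n,len(z),"sash flange",np.median(z[z>.265]),"frame",np.median(z[z<.265]))
print(env.get_obs()["grip_width"])
E
```

```text
tcp b 0.5555540918085644 -0.14353607582812272 0.02702592563807742 [-1.79949405e+02  3.56501449e-03 -1.73024214e+02] [ 1.2522281  -3.91865207 -0.57842608] 12.35
red all 3954 [0.5169 0.5255 0.6506] [-0.1729 -0.1348 -0.0408]
fin 80 [0.5735 0.576  0.5779] [-0.0161 -0.0151 -0.0132] [0.0228 0.0287 0.0327]
scene 927 sash flange 0.28315502639897505 frame 0.24266336187590887
top 207 sash flange 0.2859424653548919 frame 0.24447834089167508
0.01382912961203531
```

View pics/w5.png

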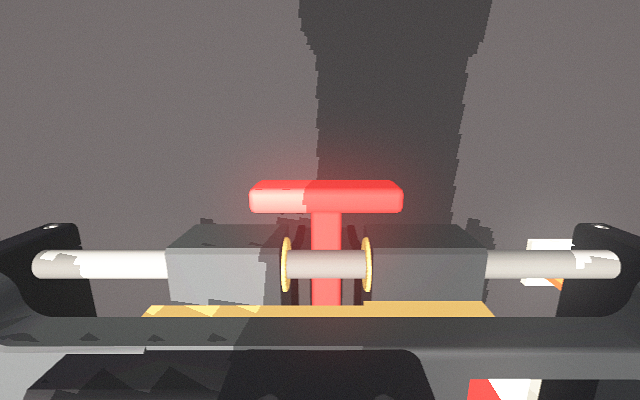

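The stem is pinched at (325,245). Pulling gently along tool +x.

arm_command([
  [[1,0,0],0],
  [[3,0,0],0],
  [[6,0,0],0],
  [[10,0,0],0],
  [[14,0,0],0],
])

```text
time_s: 13.0
tool_pos: [0.5562, -0.0764, 0.0271]
tool_rot: [-180.0, 0.2, -173.0]
force: [5.5, -4.5, -5.8]
grip_width: 0.0136
grasp_force: 60.0
```

arm_command([
  [[4,0,0],0],
  [[8,0,0],0],
  [[12,0,0],0],
  [[16,0,0],0],
  [[20,0,0],0],
])

```text
time_s: 13.5
tool_pos: [0.5366, -0.0787, 0.0271]
tool_rot: [-180.0, 0.2, -173.0]
force: [6.6, -4.7, -6.2]
grip_width: 0.0132
grasp_force: 60.0
```

arm_command([
  [[4,0,0],0],
  [[8,0,0],0],
  [[12,0,0],0],
  [[16,0,0],0],
  [[20,0,0],0],
])

```text
time_s: 14.0
tool_pos: [0.5171, -0.0811, 0.0271]
tool_rot: [-180.0, 0.3, -173.0]
force: [8.5, -5.0, -8.7]
grip_width: 0.0133
grasp_force: 60.0
```

arm_command([
  [[4,0,0],0],
  [[8,0,0],0],
  [[11,0,0],0],
  [[13,0,0],0],
  [[14,0,0],0],
])

```text
time_s: 14.5
tool_pos: [0.5034, -0.0828, 0.0271]
tool_rot: [-179.9, 0.3, -173.0]
force: [8.1, -4.7, -10.2]
grip_width: 0.0135
grasp_force: 60.0
```

arm_command([
  [[1,0,0],0],
  [[2,0,0],0],
  [[3,0,0],0],
  [[4,0,0],0],
  [[4,0,0],0],
])

```text
time_s: 15.0
tool_pos: [0.4995, -0.0833, 0.0271]
tool_rot: [-179.9, 0.3, -173.0]
force: [8.6, -4.2, -8.8]
grip_width: 0.0132
grasp_force: 60.0
```

```bash
python3 - <<'E'
from m import *
im,X,Y,Z,red,ora,q=meas("w6")
k=red&(X>.555)&(X<.6); print("edge",k.sum(),q(X,k),q(Y,k),q(Z,k))
for n in("scene","top"):
    im,d,P,c=cloud(n); cv2.imwrite(f"pics/{n}6.png",im); hs=cv2.cvtColor(im,cv2.COLOR_BGR2HSV); H,S,V=[hs[...,i].astype(int) for i in range(3)]
    X=P[...,:2]@bx; Y=P[...,:2]@by; Z=P[...,2]; g=(d>0)&(Z>.02)&(Z<.07)
    k=g&((H<6)|(H>174))&(S>130)&(V>60)&(X>.55)&(X<.61)&(abs(Y+.142)<.12); print(n,"edge",k.sum(),q(X,k),q(Y,k),q(Z,k))
    k=g&(H>6)&(H<25)&(S>110)&(V>80)&(abs(X-.576)<.03)&(abs(Y-.003)<.03); print(n,"fin",k.sum(),q(X,k),q(Y,k),q(Z,k))
    if n=="scene": cv2.imwrite("pics/c6.png",cv2.resize(im[180:290,220:380],None,fx=5,fy=5,interpolation=cv2.INTER_CUBIC))
E
```

```text
tcp b 0.48561208804225353 -0.1435499827237626 0.027066380487752565 [-179.94867905    0.29457574 -172.99863104] [ 8.5586078  -4.21130812 -8.79290058] 15.0
red all 3733 [0.447  0.4555 0.5807] [-0.1731 -0.1312 -0.0406]
fin 101 [0.573  0.575  0.5778] [-0.0159 -0.0149 -0.011 ] [0.0249 0.0289 0.033 ]
edge 527 [0.5791 0.5802 0.5812] [-0.0563 -0.0465 -0.0386] [0.0211 0.0289 0.0351]
scene edge 0 None None None
scene fin 17 [0.5723 0.5753 0.5788] [-0.0049  0.0049  0.0161] [0.0224 0.0341 0.0441]
top edge 43 [0.5577 0.58   0.5815] [-0.245  -0.1457 -0.0619] [0.0254 0.0447 0.0592]
top fin 9 [0.5744 0.5759 0.5782] [-0.0167 -0.0016  0.0142] [0.032  0.0346 0.0455]
```

View pics/c6.png

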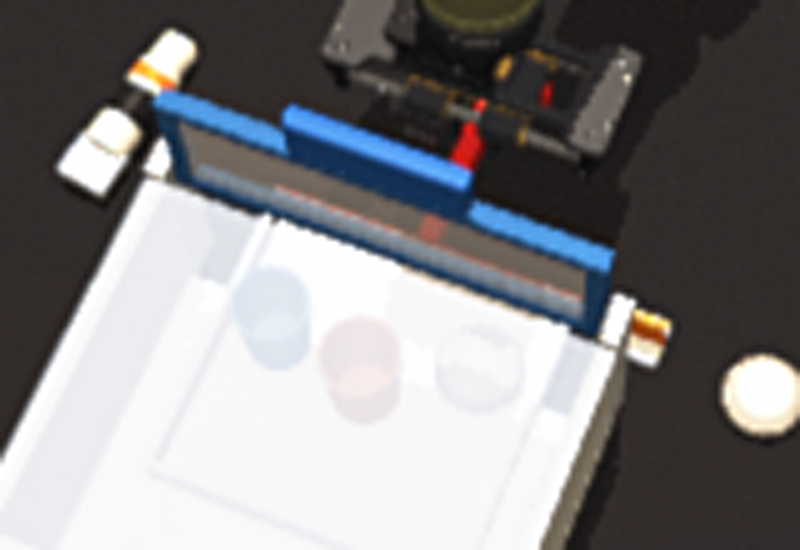

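View pics/w6.png

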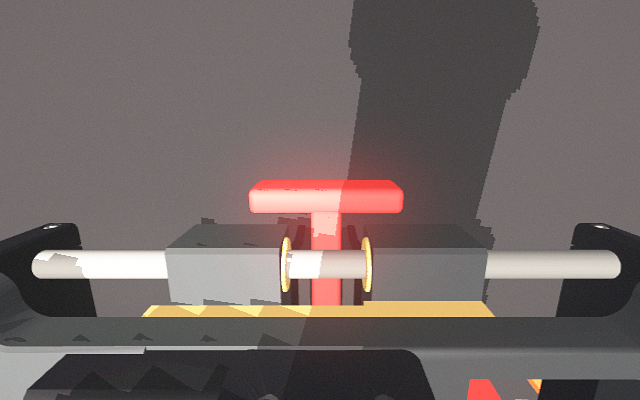

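The crop shows the sash up at (380,200) and both pots and the stone standing. The wrist view shows the red front at (482,388) beside the fin at (535,385), with about 4.6 mm still to go.

arm_command([
  [[1,0,0],0],
  [[2.5,0,0],0],
  [[4,0,0],0],
  [[4.6,0,0],0],
  [[4.6,0,0],0],
])

```text
time_s: 15.65
tool_pos: [0.495, -0.0839, 0.0271]
tool_rot: [-179.9, 0.3, -173.0]
force: [8.0, -5.0, -9.2]
grip_width: 0.0131
grasp_force: 60.0
```

arm_command([
  [[0,0,0],0],
  [[0,0,0],0],
  [[0,0,0],0],
  [[0,0,0],0],
  [[0,0,0],0],
])

```text
time_s: 16.15
tool_pos: [0.4951, -0.0839, 0.0271]
tool_rot: [-179.9, 0.3, -173.0]
force: [8.2, -5.7, -10.4]
grip_width: 0.0135
grasp_force: 60.0
```

```bash
python3 - <<'E'
from m import *
im,X,Y,Z,red,ora,q=meas("w7")
k=red&(X>.555)&(X<.6); print("edge",k.sum(),q(X,k),q(Z,k), "fin zs",[ (z,np.median(X[ora&(abs(Z-z)<.003)]).round(4)) for z in (.024,.028,.032)], "edge zs",[ (z,np.median(X[k&(abs(Z-z)<.003)]).round(4)) for z in (.024,.028,.032)])
cv2.imwrite("pics/w7c.png",cv2.resize(im[370:400,440:580],None,fx=5,fy=5,interpolation=cv2.INTER_NEAREST))
E
```

```text
tcp b 0.4811402514726146 -0.1435866425608106 0.027092608345382782 [-179.94336176    0.30376974 -172.99654206] [  8.19299723  -5.67151424 -10.4082068 ] 16.15
red all 3631 [0.4425 0.4508 0.5763] [-0.1734 -0.1309 -0.0406]
fin 197 [0.5731 0.5744 0.5779] [-0.016  -0.0145 -0.0077] [0.0214 0.0263 0.0325]
edge 527 [0.5746 0.5757 0.5769] [0.021  0.0292 0.0352] fin zs [(0.024, np.float64(0.5743)), (0.028, np.float64(0.5743)), (0.032, np.float64(0.5749))] edge zs [(0.024, np.float64(0.5758)), (0.028, np.float64(0.5757)), (0.032, np.float64(0.5757))]
```

View pics/w7c.png

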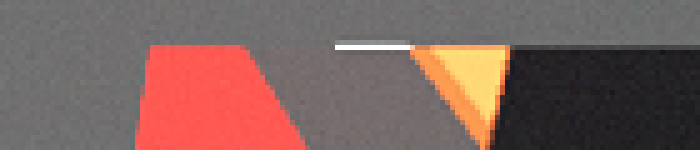

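The crop shows the red front (left) level with the fin (right): the tray face is at 0.5757 and the fin's middle at about 0.5755. The tray is being held still.

```bash
python3 -c "
from h import *
print(env.sign_off())"
```

```text
the job is handed in; nothing more can be done
None
```

I raised the sash to its stop and left it up, then pulled the tray out until its red front edge measured within about 1 mm of the orange mark. The arm was still holding the tray at hand-in (about 16 s); both pots and the stone were standing in the last picture, taken about 5 mm before the final position.

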